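# Sound a counter bell and damp it

### The job

Check the tone of the middle-sized of the three counter bells: press its plunger right down with the fingertips, let go, and let the bell ring untouched for two seconds. Then stop the ring by resting the fingertips lightly on its brass dome for about a second, clear of the plunger, and withdraw. Press gently, do not lift the bell or push it along the bench, and leave the other two bells and the other things on the bench alone.

Things in the scene. Friction and masses are not known exactly. Their poses are not given: they have to be found in the camera images.
- bell_middle: The counter bell to check, second in size: a round steel foot pan (83 mm across) that stands loose on the bench, a brass dome over it, a steel plunger on top; 0.3 to 0.55 kg. All three bells are alike in make and material and differ only in size; which stands where changes. Origin: centre of the underside of the foot pan, z up. Top of the plunger 71 mm above the bench.
- bell_middle_dome: Brass dome of the middle bell, fixed to its foot pan, rigid: 96 mm across the lip, lip 16 mm and crown 57 mm above the bench; a rounded section: surface 56 mm above the bench at 12 mm from the axis, 53.5 at 20 mm, 48 at 30 mm, 40 at 39 mm. A collar nut, 20 mm across, stands 2.5 mm above the crown. Origin as the bell's: underside of the foot pan, on the axis.
- plunger_middle (a joint): The middle bell's plunger: 0 up at rest, grows as it is pressed down, stop at 0.0045 m. Its spring resists with 1.2 N at rest and 3 N at the stop, and lifts it again. The bell sounds when the plunger is nearly at the stop (beyond 0.0036).
- plunger_middle_top (a point): Centre of the top of the middle bell's plunger, a round steel button 17 mm across and 5.5 mm thick on a thin stem, its underside 8.5 mm above the crown of the dome when up, on the bell's axis. Moves with the plunger.
- bell_small: The smallest counter bell, dome 74 mm across, 62 mm high with its plunger; loose. Origin: centre of its underside. Leave alone.
- bell_large: The largest counter bell, dome 120 mm across, 82 mm high with its plunger; loose. Origin: centre of its underside. Leave alone.
- brush_jar: Small terracotta jug, 66 mm across and 85 mm high, with a handle at its +y side and three brushes standing in it up to 180 mm; loose. Origin: centre of its underside. Leave alone.
- mallet: Wooden mallet lying on the bench, 232 mm long along its x, head (85 mm by 38 mm) at 100 mm along +x; loose. Origin: on the bench, under the handle's line. Leave alone.
- medal: Round terracotta-brown relief medallion, 80 mm across, 16 mm high, lying on the bench; loose. Origin: centre of its underside. Leave alone.
Things that resemble listed ones, but are neither listed nor needed, are in the scene too. What is shaped like the bell_middle but blue or pink is not meant.

How it is judged:
By the outcome, as a careful person would: the job done as asked, in the order asked, and still so for the second after the job is handed in, with the robot touching nothing.
It also fails if it takes over 42 s, if anything falls off the work surface, if the arm or the gripper's body presses on something with over 40 N, if the wrist force passes 120 N, or if a joint passes its speed limit or range.

### The arm

A 6-joint arm with a two-finger parallel gripper is mounted at the origin on the work surface. World frame = base frame: x ahead of the robot, y to its left, z up, the work surface at z = 0. Lengths are in m, angles in rad, forces in N, time in s.
With the tool pointing down it reaches from about 0.25 to 0.8 m from the base axis. Payload 3.9 kg.
Tool frame: the origin (TCP) lies on the mounting face of the last link; the fingertips stand 173 mm ahead of it and the grasp point (between the pads) lies 155 mm ahead of it (ctrl.tip_extent is the distance from the TCP to the fingertips, in m); z points along the fingers, y is the line along which they close (so a half turn about z gives the same grasp; the last joint's range is limited). The gripper opens to 85 mm and grips with 20 to 120 N. Pads are 22 mm wide; open, the fingers measure 114 mm over their backs; the gripper's body (76 mm by 85 mm) begins 54 mm behind the grasp point. The pads swing forward as they close: fully open they stand 13 mm farther back than shut.
Start: joints at [-1.293, 0.26, -0.138, 1.173, 0, 1.571], TCP at [0.144, -0.505, 0.405] pointing down, gripper open.
Joint ranges: [-2.78, 2.78], [-0.83, 1.72], [-1.28, 1.37], [-1.9, 2.12], [-1.57, 1.48], [-3.14, 3.14]. Speed limits (rad/s): [2.57, 2.57, 3.14, 3.14, 3.14, 3.14].

### API

Orientations are given as [roll, pitch, yaw] about the fixed x, y, z axes, in that order (R = Rz(yaw) Ry(pitch) Rx(roll)).
In Python, from rig import sensors, viewer, ticket, ctrl gives the robot as it stands.
- The arm moves only by the tool servo_tool, never from a script. Its argument "moves" is a list of rows, each a list of 7 numbers: the shift along the tool's x, y, z in m, then the turn, a rotation vector about the tool's x, y, z in degrees, then the finger opening in m, from 0 to 0.0854. A call has exactly 5 rows; each row shifts and turns the commanded pose from where the row before left it, along the tool's axes as they then stand; what a row does not reach is not made up. A row lasts 1/10 s, in which the tool goes at most 50 mm and 8.59 degrees, less where a joint would pass 70% of its speed; a pose out of reach is approached as far as the arm can. A call is refused whole if a number of a shift passes 0.05 or a number of a turn 8.59, either way. A call with a gripper value outside its range is refused whole. The fingers move at their own pace and stop on an object; the grip force is fixed at half the most. Time passes only in rows, so rows that do not move let the fingers close, or fill a call up. It gives the time, the measured TCP pose, the force, the opening and the grip force at its end, in the units of the state.
- sensors.observe(): the state, without advancing time (a new reading comes with each control period).
- viewer.camera(name): name is "scene" or "top"; returns the picture (480x640x3 uint8, red, green, blue); there is no depth.
- viewer.camera_model(name): a dict with "fx", "fy", "cx", "cy" (pixels), "k1" (the pictures are not rectified: a ray, as slopes to the right and down, at radius r is drawn at 1 + k1 r^2 times it, then the intrinsics apply), "R" (3x3) and "t" (3): a world point X has camera coordinates R X + t. Camera axes: x right, y down, z forward; pixel columns grow to the right and rows downward; lengths in m; the calibration is good to about 2 mm. A picture is of the moment at which its call begins. camera_model takes no time and is no camera call.
- ticket.finish_job(): hands the job in; it is judged then, once.
The state is a dict: "clock": time; "qpos": joint angles; "qd": joint speeds; "joint_efforts": joint torques, N m; "tool_pos": TCP position; "tool_rot": TCP orientation; "force": force on the tool from outside, world axes, zero at the start; "torque": the same for the moment, N m; "gripper_width": opening from 0.0 (shut) to 1.0 (fully open); "finger_force": force on a finger pad.
Only numpy, scipy, OpenCV 4.12 (cv2) and the standard library are available. Lean on these libraries where they do the work, as an engineer would, in place of code of your own. Each camera call takes 0.05 s, during which the arm holds its last target. There are 200 camera calls.

## Working session

There is one attempt and no reset: what is moved stays moved. The work goes in short steps, Python scripts to look and compute and a tool call to move; the robot and the scene stay as the last step left them, time stands still between calls to the robot, and variables do not carry over. Pictures are saved under pics/ and viewed, at most 10 in all, crops included, and the job is handed in when it is done.

Besides the shell and the picture viewer there is one more tool, called after ">>>" by a JSON object that holds its "fn" and its "kwargs", one argument or row to a line. servo_tool: Moves the arm, as the interface text tells. Its arguments: {"type":"object","properties":{"moves":{"type":"array"}},"required":["moves"]}

```bash
mkdir -p pics
python3 - <<'E'
from rig import sensors, viewer, ctrl
import cv2
for n in("scene","top"):
    cv2.imwrite(f"pics/{n}0.png",viewer.camera(n)[:,:,::-1]); m=viewer.camera_model(n); print(n,m)
print(sensors.observe(),ctrl.tip_extent)
E
```

```text
scene {'fx': 497.0944340994612, 'fy': 497.0944340994612, 'cx': 312.3617230130747, 'cy': 240.18525815381827, 'k1': -0.1111188922856064, 'R': array([[-0.31944471,  0.94756898,  0.0082528 ],
       [ 0.68304848,  0.23628855, -0.69109514],
       [-0.65681036, -0.21512962, -0.72271668]]), 't': array([ 0.21110278, -0.34310525,  1.79586942])}
top {'fx': 565.0196935529756, 'fy': 565.0196935529756, 'cx': 318.08291817320196, 'cy': 237.65393634274002, 'k1': -0.11673378968219884, 'R': array([[-0.01137672, -0.99993443,  0.00130489],
       [-0.99726752,  0.0112511 , -0.07301299],
       [ 0.07299352, -0.00213197, -0.99733014]]), 't': array([-0.00632197,  0.61779495,  1.37076487])}
{'clock': 0.1, 'qpos': array([-1.29296532e+00,  2.60599947e-01, -1.39245361e-01,  1.17269962e+00,
       -2.53853573e-05,  1.57080328e+00]), 'qd': array([ 0.00181608, -0.00205561,  0.00228673, -0.00192847,  0.00142158,
        0.00096687]), 'joint_efforts': array([-4.85544497e-04, -4.06508231e+01,  2.54527438e+01,  1.00930975e-02,
       -6.36988898e-05,  8.27038150e-06]), 'tool_pos': array([ 0.14390293, -0.50456892,  0.40395551]), 'tool_rot': array([-3.13984405e+00,  2.53974820e-05,  2.77824099e-01]), 'force': array([ 0.41768871,  0.3811446 , -0.07642545]), 'torque': array([-0.0494721 , -0.03669217,  0.00457558]), 'finger_force': 0.0, 'gripper_width': 1.0018750422607505} 0.1734
```

View pics/scene0.png

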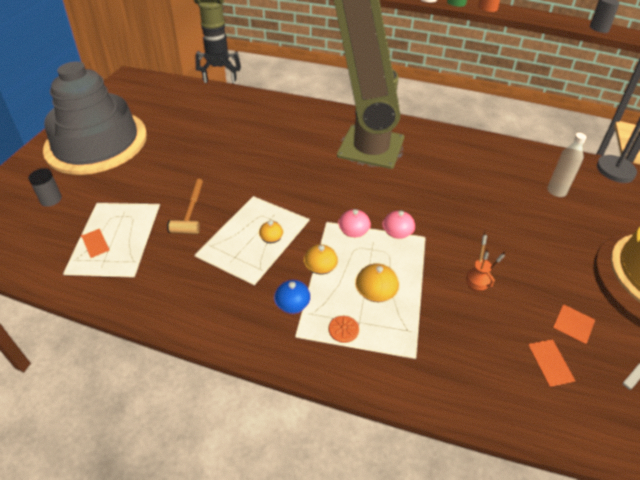

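View pics/top0.png

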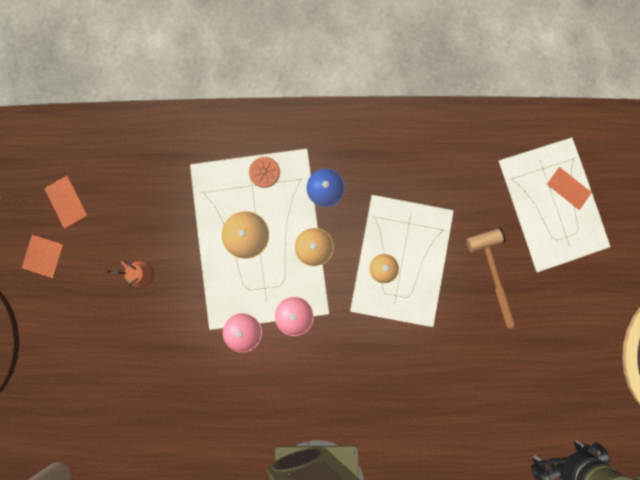

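Both pictures show three brass bells. In the top view they are at (245,235), (314,247) and (384,268); in the scene view at (378,283), (321,259) and (271,231). The blue (325,187) and pink (242,333), (294,317) ones are decoys. By apparent size, the one at top (314,247) / scene (321,259) is the middle bell. Next I'll measure it and confirm in a crop.

```bash
cat > h.py <<'E'
import numpy as np, cv2
from rig import viewer
def ray(m,p):
    q=np.array([(p[0]-m['cx'])/m['fx'],(p[1]-m['cy'])/m['fy']]); s=q.copy()
    for _ in range(20): s=q/(1+m['k1']*(s@s))
    R=np.array(m['R']); return -R.T@m['t'], R.T@np.array([*s,1])
def onz(m,p,z):
    c,d=ray(m,p); return c+d*(z-c[2])/d[2]
def tri(a,b):
    (c1,d1),(c2,d2)=a,b
    s=np.linalg.lstsq(np.c_[d1,-d2],c2-c1,rcond=None)[0]
    p,q=c1+s[0]*d1,c2+s[1]*d2; return (p+q)/2,np.linalg.norm(p-q)
E
python3 - <<'E'
from h import *
mt,ms=viewer.camera_model('top'),viewer.camera_model('scene')
T,S=cv2.imread('pics/top0.png'),cv2.imread('pics/scene0.png')
def blobs(I,roi):
    h=cv2.cvtColor(I,cv2.COLOR_BGR2HSV); m=cv2.inRange(h,(12,120,120),(28,255,255))
    cs,_=cv2.findContours(m,cv2.RETR_EXTERNAL,cv2.CHAIN_APPROX_NONE)
    for c in cs:
        x,y,w,hh=cv2.boundingRect(c)
        if cv2.contourArea(c)>200 and roi[0]<x<roi[1]: yield c,cv2.minEnclosingCircle(c)
for c,((u,v),r) in blobs(T,(180,460)):
    a,b=onz(mt,(u-r,v),.025),onz(mt,(u+r,v),.025); print('top',u,v,r,onz(mt,(u,v),.025),'dia',np.linalg.norm(a-b))
for c,((u,v),r) in blobs(S,(230,420)): print('scene',u,v,r)
# steel button: low saturation inside the dome
def button(I,x,y,r):
    h=cv2.cvtColor(I,cv2.COLOR_BGR2HSV)[y-r:y+r+1,x-r:x+r+1].astype(float)
    w=np.clip(130-h[...,1],0,None); yy,xx=np.mgrid[y-r:y+r+1,x-r:x+r+1]
    return (xx*w).sum()/w.sum(),(yy*w).sum()/w.sum(),w.sum()
bt=button(T,313,246,7); bs=button(S,321,247,8); print(bt,bs)
print(onz(mt,bt[:2],.069),onz(ms,bs[:2],.069),tri(ray(mt,bt[:2]),ray(ms,bs[:2])))
A=cv2.resize(T[215:280,210:410],None,fx=4,fy=4,interpolation=2); B=cv2.resize(S[215:305,240:410],(800,423),interpolation=2)
B=cv2.resize(B,(600,318)); C=np.zeros((260+318,800,3),np.uint8); C[:260]=A; C[260:,:600]=B
cv2.imwrite('pics/crop.png',C)
E
```

```text
top 383.1153869628906 268.0 13.368180274963379 [ 0.54094654 -0.17224598  0.025     ] dia 0.06591268092968008
top 312.2449035644531 245.13775634765625 18.35980796813965 [0.59921529 0.00125169 0.025     ] dia 0.09032072724105218
top 242.23033142089844 233.5786590576172 21.663654327392578 [0.6297023  0.17375037 0.025     ] dia 0.1073806266490447
scene 377.0 282.5 21.476831436157227
scene 319.5213623046875 258.8754577636719 17.755817413330078
scene 270.5869445800781 231.5 11.683756828308105
scene 503.5 85.0 114.82714080810547
(np.float64(312.27740897203785), np.float64(245.32226916113459), np.float64(4971.0)) (np.float64(324.14751485291987), np.float64(243.3161860599913), np.float64(6901.0))
[0.59613416 0.00081099 0.069     ] [0.58226895 0.00699282 0.069     ] (array([0.59412771, 0.0053811 , 0.08065714]), np.float64(0.009694805504500949))
```

View pics/crop.png

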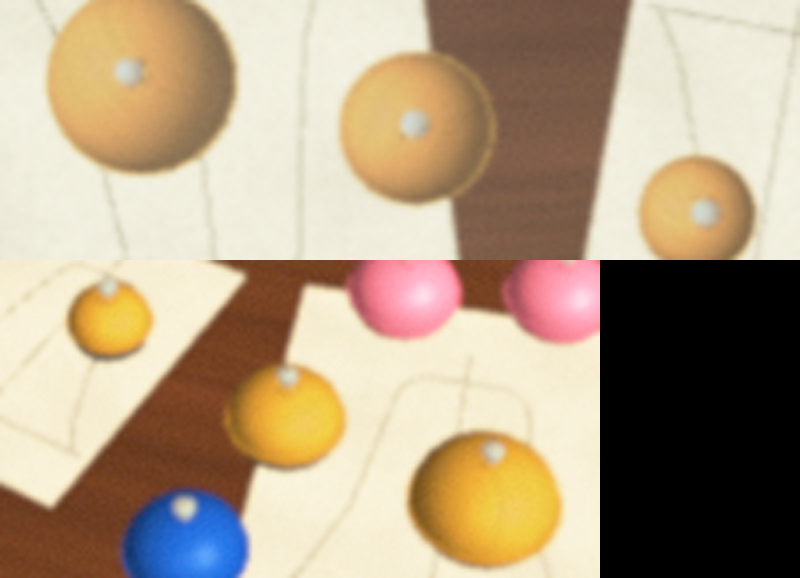

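The crop confirms three brass bells. The middle one has its button at crop (413,124), which is top (312.9,245.6), and at crop (288,377), which is scene (321.2,247.8). Its dome is second in size, and blue and pink are excluded. I'll refine the button position from these.

Run:
```python
from h import *
mt,ms=viewer.camera_model('top'),viewer.camera_model('scene')
T,S=cv2.imread('pics/top0.png'),cv2.imread('pics/scene0.png')
def button(I,x,y,r,thr=110):
    h=cv2.cvtColor(I,cv2.COLOR_BGR2HSV)[y-r:y+r+1,x-r:x+r+1].astype(float)
    w=np.clip(thr-h[...,1],0,None); yy,xx=np.mgrid[y-r:y+r+1,x-r:x+r+1]
    return (xx*w).sum()/w.sum(),(yy*w).sum()/w.sum()
bt=button(T,313,246,5); bs=button(S,321,248,3); print(bt,bs)
for z in(.066,.071): print(onz(mt,bt,z),onz(ms,bs,z))
print(tri(ray(mt,bt),ray(ms,bs)))
print('others',onz(mt,(241.6,232.7),.08),onz(mt,(385.5,267.8),.06),'lip',onz(mt,(314.1,246.4),.02),
 'blue',onz(mt,(325,184),.07),'pink',onz(mt,(292,317),.07))
```

```text
(np.float64(312.8255813953488), np.float64(245.44153746770027)) (np.float64(321.09658678286127), np.float64(247.32244008714596))
[ 5.96013316e-01 -4.69255384e-04  6.60000000e-02] [0.59658606 0.00290461 0.066     ]
[ 5.95716057e-01 -5.05953459e-04  7.10000000e-02] [0.60104081 0.00423626 0.071     ]
(array([0.5956743 , 0.00102305, 0.06451232]), np.float64(0.0030835145619829206))
others [0.6273002  0.16794864 0.08      ] [ 0.5407218  -0.17390079  0.06      ] lip [ 0.59634336 -0.00325115  0.02      ] blue [ 0.7431962  -0.03129707  0.07      ] pink [0.42688445 0.05056329 0.07      ]
```

>>> {"fn": "servo_tool", "kwargs": {
  "moves": [
    [0.038,-0.024,0,0,0,0,0],
    [0.038,-0.024,0,0,0,0,0],
    [0.038,-0.024,0,0,0,0,0],
    [0.038,-0.024,0,0,0,0,0],
    [0.038,-0.024,0,0,0,0,0]
  ]
}}

```text
clock: 0.6
tool_pos: [0.2944, -0.3358, 0.4044]
tool_rot: [-3.141, 0.0, 0.277]
force: [0.3, -1.4, -0.5]
gripper_width: 0.144
finger_force: 0.0
```

>>> {"fn": "servo_tool", "kwargs": {
  "moves": [
    [0.038,-0.024,0,0,0,0,0],
    [0.038,-0.024,0,0,0,0,0],
    [0.038,-0.024,0,0,0,0,0],
    [0.038,-0.024,0,0,0,0,0],
    [0.038,-0.024,0,0,0,0,0]
  ]
}}

```text
clock: 1.1
tool_pos: [0.4443, -0.1682, 0.4044]
tool_rot: [-3.141, 0.001, 0.278]
force: [0.6, -0.7, -0.6]
gripper_width: -0.001
finger_force: 0.0
```

>>> {"fn": "servo_tool", "kwargs": {
  "moves": [
    [0.038,-0.024,0,0,0,0,0],
    [0.038,-0.024,0,0,0,0,0],
    [0.038,-0.024,0,0,0,0,0],
    [0.03,-0.02,0,0,0,0,0],
    [0,0,0,0,0,0,0]
  ]
}}

```text
clock: 1.6
tool_pos: [0.5593, -0.0387, 0.4037]
tool_rot: [-3.141, -0.001, 0.283]
force: [0.1, -0.3, -0.1]
gripper_width: -0.003
finger_force: 0.0
```

>>> {"fn": "servo_tool", "kwargs": {
  "moves": [
    [0.023,-0.0135,0.02,0,0,0,0],
    [0.023,-0.0135,0.03,0,0,0,0],
    [0,0,0.03,0,0,0,0],
    [0,0,0.03,0,0,0,0],
    [0,0,0.01,0,0,0,0]
  ]
}}

```text
clock: 2.1
tool_pos: [0.5916, -0.0038, 0.2811]
tool_rot: [-3.14, 0.007, 0.278]
force: [-1.1, -0.4, -0.4]
gripper_width: 0.001
finger_force: 0.0
```

Run:
```python
from h import *
from rig import sensors
T,S=viewer.camera('top')[:,:,::-1],viewer.camera('scene')[:,:,::-1]
o=sensors.observe(); print(o['tool_pos'],o['tool_rot'],o['force'])
A=cv2.resize(T[190:290,250:380],(390,300),interpolation=2); B=cv2.resize(S[190:290,270:370],(400,400),interpolation=2)
C=np.zeros((400,800,3),np.uint8); C[:300,:390]=A; C[:,400:]=B
cv2.imwrite('pics/c2.png',C)
```

```text
[ 0.59236213 -0.00383571  0.28300083] [-3.14046608  0.00456293  0.2771505 ] [-0.11604457 -0.2081184  -0.10019902]
```

View pics/c2.png

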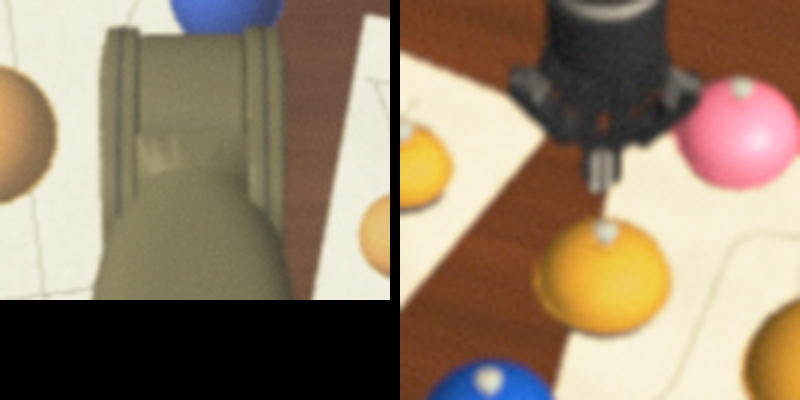

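The scene crop shows the shut fingertips at (602,190), directly above the plunger at (606,233). I'll correct a few millimetres sideways and go down.

>>> {"fn": "servo_tool", "kwargs": {
  "moves": [
    [0.005,-0.004,0.01,0,0,0,0],
    [0,0,0.01,0,0,0,0],
    [0,0,0.008,0,0,0,0],
    [0,0,0.004,0,0,0,0],
    [0,0,0,0,0,0,0]
  ]
}}

```text
clock: 2.7
tool_pos: [0.597, 0.0019, 0.2521]
tool_rot: [-3.141, 0.001, 0.278]
force: [0.2, 0.4, 0.4]
gripper_width: 0.0
finger_force: 0.0
```

>>> {"fn": "servo_tool", "kwargs": {
  "moves": [
    [0,0,0.001,0,0,0,0],
    [0,0,0.001,0,0,0,0],
    [0,0,0.001,0,0,0,0],
    [0,0,0.001,0,0,0,0],
    [0,0,0,0,0,0,0]
  ]
}}

```text
clock: 3.2
tool_pos: [0.5973, 0.0019, 0.2487]
tool_rot: [-3.142, 0.0, 0.278]
force: [0.0, 0.6, 0.1]
gripper_width: -0.003
finger_force: 0.0
```

>>> {"fn": "servo_tool", "kwargs": {
  "moves": [
    [0,0,0.001,0,0,0,0],
    [0,0,0.001,0,0,0,0],
    [0,0,0.001,0,0,0,0],
    [0,0,0.001,0,0,0,0],
    [0,0,0.001,0,0,0,0]
  ]
}}

```text
clock: 3.7
tool_pos: [0.5974, 0.0019, 0.2437]
tool_rot: [3.142, -0.0, 0.278]
force: [-0.8, 0.1, 1.3]
gripper_width: 0.001
finger_force: 0.7
```

>>> {"fn": "servo_tool", "kwargs": {
  "moves": [
    [0,0,0.001,0,0,0,0],
    [0,0,0.001,0,0,0,0],
    [0,0,0,0,0,0,0],
    [0,0,0,0,0,0,0],
    [0,0,0,0,0,0,0]
  ]
}}

```text
clock: 4.2
tool_pos: [0.5974, 0.0019, 0.2418]
tool_rot: [3.142, -0.0, 0.278]
force: [-0.7, 0.5, 1.7]
gripper_width: 0.002
finger_force: 1.1
```

>>> {"fn": "servo_tool", "kwargs": {
  "moves": [
    [0,0,0.001,0,0,0,0],
    [0,0,0.0007,0,0,0,0],
    [0,0,0.0005,0,0,0,0],
    [0,0,0,0,0,0,0],
    [0,0,0,0,0,0,0]
  ]
}}

```text
clock: 4.7
tool_pos: [0.5974, 0.0019, 0.24]
tool_rot: [3.142, -0.0, 0.278]
force: [-1.4, 0.2, 5.3]
gripper_width: -0.004
finger_force: 2.7
```

>>> {"fn": "servo_tool", "kwargs": {
  "moves": [
    [0,0,0.0004,0,0,0,0],
    [0,0,0,0,0,0,0],
    [0,0,0,0,0,0,0],
    [0,0,0,0,0,0,0],
    [0,0,0,0,0,0,0]
  ]
}}

```text
clock: 5.2
tool_pos: [0.5973, 0.0019, 0.2399]
tool_rot: [3.141, -0.0, 0.278]
force: [-2.5, 0.4, 7.4]
gripper_width: -0.002
finger_force: 3.6
```

The plunger is at its stop (7.4 N, no further travel). I'll release it and let the bell ring.

>>> {"fn": "servo_tool", "kwargs": {
  "moves": [
    [0,0,-0.012,0,0,0,0],
    [0,0,-0.015,0,0,0,0],
    [0,0,-0.01,0,0,0,0],
    [0,0,0,0,0,0,0],
    [0,0,0,0,0,0,0]
  ]
}}

```text
clock: 5.7
tool_pos: [0.5974, 0.0019, 0.2761]
tool_rot: [3.141, -0.0, 0.278]
force: [-0.7, 0.2, 0.0]
gripper_width: 0.0
finger_force: 0.0
```

>>> {"fn": "servo_tool", "kwargs": {
  "moves": [
    [-0.011,0,0,0,0,0,0],
    [-0.011,0,0,0,0,0,0],
    [-0.011,0,0,0,0,0,0],
    [0,0,0,0,0,0,0],
    [0,0,0,0,0,0,0]
  ]
}}

```text
clock: 6.2
tool_pos: [0.5652, -0.0073, 0.2762]
tool_rot: [-3.142, -0.0, 0.277]
force: [-0.6, -0.2, 1.4]
gripper_width: 0.001
finger_force: 0.0
```

Run:
```python
from h import *
from rig import sensors
S=viewer.camera('scene')[:,:,::-1]
o=sensors.observe(); print(o['tool_pos'],o['force'])
cv2.imwrite('pics/c3.png',cv2.resize(S[190:290,270:370],(500,500),interpolation=2))
```

```text
[ 0.56568016 -0.00723952  0.2762768 ] [ 1.06678503  0.15265399 -0.28881361]
```

View pics/c3.png

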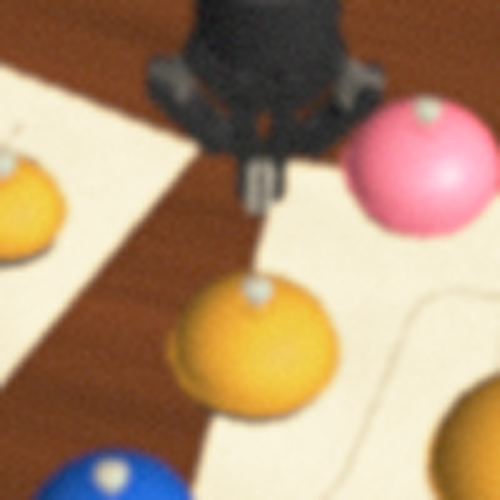

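The bell is in place, with the fingertips about 32 mm on the robot side of its axis. I'll wait out the ring while coming down slowly.

>>> {"fn": "servo_tool", "kwargs": {
  "moves": [
    [0,0,0,0,0,0,0],
    [0,0,0.005,0,0,0,0],
    [0,0,0.01,0,0,0,0],
    [0,0,0.01,0,0,0,0],
    [0,0,0.005,0,0,0,0]
  ]
}}

```text
clock: 6.75
tool_pos: [0.565, -0.0071, 0.2443]
tool_rot: [-3.141, 0.002, 0.278]
force: [-0.5, 0.1, -0.4]
gripper_width: 0.005
finger_force: 0.0
```

>>> {"fn": "servo_tool", "kwargs": {
  "moves": [
    [0,0,0,0,0,0,0],
    [0,0,0,0,0,0,0],
    [0,0,0,0,0,0,0],
    [0,0,0,0,0,0,0],
    [0,0,0,0,0,0,0]
  ]
}}

```text
clock: 7.25
tool_pos: [0.5658, -0.0071, 0.2465]
tool_rot: [3.141, -0.001, 0.278]
force: [-0.7, 0.3, -0.1]
gripper_width: -0.001
finger_force: 0.0
```

>>> {"fn": "servo_tool", "kwargs": {
  "moves": [
    [0,0,0,0,0,0,0],
    [0,0,0,0,0,0,0],
    [0,0,0,0,0,0,0],
    [0,0,0,0,0,0,0],
    [0,0,0,0,0,0,0]
  ]
}}

```text
clock: 7.75
tool_pos: [0.5656, -0.0071, 0.2461]
tool_rot: [3.142, 0.0, 0.278]
force: [0.4, 0.3, -1.2]
gripper_width: -0.002
finger_force: 0.0
```

>>> {"fn": "servo_tool", "kwargs": {
  "moves": [
    [0,0,0.005,0,0,0,0],
    [0,0,0.005,0,0,0,0],
    [0,0,0.003,0,0,0,0],
    [0,0,0.001,0,0,0,0],
    [0,0,0.001,0,0,0,0]
  ]
}}

```text
clock: 8.25
tool_pos: [0.5656, -0.0071, 0.2308]
tool_rot: [-3.141, 0.0, 0.278]
force: [0.4, 1.2, 0.0]
gripper_width: 0.005
finger_force: 0.0
```

>>> {"fn": "servo_tool", "kwargs": {
  "moves": [
    [0,0,0.001,0,0,0,0],
    [0,0,0.001,0,0,0,0],
    [0,0,0.001,0,0,0,0],
    [0,0,0.0005,0,0,0,0],
    [0,0,0,0,0,0,0]
  ]
}}

```text
clock: 8.75
tool_pos: [0.5656, -0.0071, 0.2276]
tool_rot: [-3.142, 0.0, 0.278]
force: [-0.5, 0.8, 0.1]
gripper_width: -0.003
finger_force: 0.0
```

>>> {"fn": "servo_tool", "kwargs": {
  "moves": [
    [0,0,0.0005,0,0,0,0],
    [0,0,0.0005,0,0,0,0],
    [0,0,0,0,0,0,0],
    [0,0,0,0,0,0,0],
    [0,0,0,0,0,0,0]
  ]
}}

```text
clock: 9.25
tool_pos: [0.5657, -0.0071, 0.2266]
tool_rot: [3.142, -0.0, 0.278]
force: [0.3, -0.7, 0.0]
gripper_width: -0.001
finger_force: 0.0
```

>>> {"fn": "servo_tool", "kwargs": {
  "moves": [
    [0,0,0.0005,0,0,0,0],
    [0,0,0.0005,0,0,0,0],
    [0,0,0,0,0,0,0],
    [0,0,0,0,0,0,0],
    [0,0,0,0,0,0,0]
  ]
}}

```text
clock: 9.75
tool_pos: [0.5656, -0.0072, 0.2256]
tool_rot: [3.142, 0.0, 0.278]
force: [0.7, 0.5, 0.3]
gripper_width: -0.002
finger_force: 0.0
```

>>> {"fn": "servo_tool", "kwargs": {
  "moves": [
    [0,0,0.0005,0,0,0,0],
    [0,0,0.0005,0,0,0,0],
    [0,0,0,0,0,0,0],
    [0,0,0,0,0,0,0],
    [0,0,0,0,0,0,0]
  ]
}}

```text
clock: 10.25
tool_pos: [0.5658, -0.0071, 0.2249]
tool_rot: [3.142, -0.0, 0.278]
force: [-0.5, -0.2, 4.3]
gripper_width: -0.001
finger_force: 1.8
```

The fingertips are resting on the dome at about 4 N. I'll hold to about 1 s, then lift.

>>> {"fn": "servo_tool", "kwargs": {
  "moves": [
    [0,0,0,0,0,0,0],
    [0,0,0,0,0,0,0],
    [0,0,0,0,0,0,0],
    [0,0,0,0,0,0,0],
    [0,0,0,0,0,0,0]
  ]
}}

```text
clock: 10.75
tool_pos: [0.5657, -0.0071, 0.2248]
tool_rot: [3.142, -0.0, 0.278]
force: [-1.4, 0.1, 5.1]
gripper_width: -0.0
finger_force: 2.5
```

>>> {"fn": "servo_tool", "kwargs": {
  "moves": [
    [0,0,0,0,0,0,0],
    [0,0,0,0,0,0,0],
    [0,0,0,0,0,0,0],
    [0,0,-0.01,0,0,0,0],
    [0,0,-0.02,0,0,0,0]
  ]
}}

```text
clock: 11.25
tool_pos: [0.5645, -0.0072, 0.2533]
tool_rot: [-3.14, 0.004, 0.278]
force: [-0.4, -0.6, 0.6]
gripper_width: -0.004
finger_force: 0.0
```

>>> {"fn": "servo_tool", "kwargs": {
  "moves": [
    [0,0,-0.03,0,0,0,0],
    [0,0,-0.03,0,0,0,0],
    [0,0,-0.03,0,0,0,0],
    [0,0,-0.03,0,0,0,0],
    [0,0,-0.02,0,0,0,0]
  ]
}}

```text
clock: 11.75
tool_pos: [0.5658, -0.0072, 0.3971]
tool_rot: [3.141, -0.002, 0.278]
force: [-0.2, -0.5, -0.1]
gripper_width: 0.001
finger_force: 0.0
```

>>> {"fn": "servo_tool", "kwargs": {
  "moves": [
    [-0.03,0.01,0,0,0,0,0],
    [-0.04,0.02,0,0,0,0,0],
    [-0.04,0.02,0,0,0,0,0],
    [-0.02,0.01,0,0,0,0,0],
    [0,0,0,0,0,0,0]
  ]
}}

```text
clock: 12.25
tool_pos: [0.4546, -0.1018, 0.3948]
tool_rot: [-3.141, 0.002, 0.274]
force: [0.6, -0.2, -0.4]
gripper_width: 0.004
finger_force: 0.0
```

Run:
```python
from h import *
S=viewer.camera('scene')[:,:,::-1]; cv2.imwrite('pics/c4.png',S)
a=cv2.imread('pics/scene0.png')
for s in(S,a):
    m=cv2.inRange(cv2.cvtColor(np.ascontiguousarray(s),cv2.COLOR_BGR2HSV),(12,120,120),(28,255,255))[235:282,298:343]
    print(cv2.moments(m,True)['m00'],[cv2.moments(m,True)[k]/cv2.moments(m,True)['m00'] for k in('m10','m01')])
```

```text
800.0 [21.14125, 24.1175]
803.0 [21.088418430884186, 23.94769613947696]
```

View pics/c4.png

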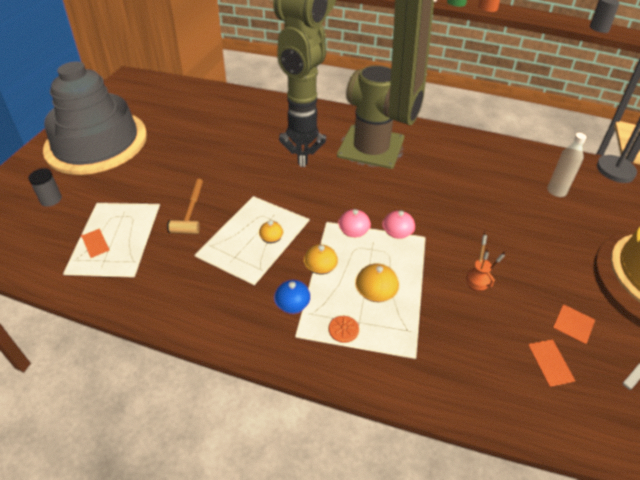

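The bell has not moved (its dome still sits at (321,259), within 0.2 px), everything else is as before, and the arm is clear.

```bash
python3 -c "
from rig import ticket; print(ticket.finish_job())"
```

```text
the job is handed in; nothing more can be done
None
```

I pressed the middle bell's plunger to its stop, let the bell ring untouched for over two seconds, rested the fingertips on its dome for about a second at 4–5 N, withdrew, and handed the job in at about 12 s; the ringing itself could not be heard, so it is inferred from the plunger reaching its stop.

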